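# Set the flange turntable to 60 degrees for the next tack weld

## Robot

A 7-joint arm with a two-finger parallel gripper is mounted at the origin on the work surface. World frame = base frame: x ahead of the robot, y to its left, z up, the work surface at z = 0. Lengths are in m, angles in rad, forces in N, time in s.
With the tool pointing down it reaches from about 0.4 to 0.85 m from the base axis. Payload 10.4 kg.
Tool frame: the origin (TCP) lies on the centre line of the jaws, within the pads' length; the fingertips stand r.finger_overhang ahead of it and the grasp point (between the pads) lies 5 mm behind it (r.finger_overhang is the distance from the TCP to the fingertips, in m); z points along the fingers, y is the line along which they close (so a half turn about z gives the same grasp; the last joint's range is limited). The gripper opens to 87 mm and grips with 3 to 60 N. Pads are 19 mm wide; open, the fingers measure 117 mm over their backs; the gripper's body (75 mm by 190 mm) begins 51 mm behind the grasp point.
Start: joints at [-1.18, 0.332, -0.065, 1.46, 0.022, 1.35, -0.088], TCP at [0.251, 0.572, 0.237] pointing down, gripper open.
Joint ranges: [-2.6, 2.6], [-0.5, 2.12], [-1.47, 1.34], [0.16, 2.42], [-1.27, 4.41], [0.06, 2.06], [-2.6, 2.6]. Speed limits (rad/s): [2.22, 2.22, 2.79, 2.79, 3.14, 3.14, 3.14].

## Interface

Orientations are given as a unit quaternion [x, y, z, w].
In Python, from bench import read_state, viewer, r gives the robot as it stands.
- The arm moves only by the tool carry_out, never from a script. Its argument "moves" is a list of rows, each a list of 6 numbers: the shift along the tool's x, y, z in units of 40 mm (1.0 is 40 mm), then the turn, a rotation vector about the tool's x, y, z in units of 8 degrees (1.0 is 8 degrees). A call has 1 to 20 rows; each row shifts and turns the commanded pose from where the row before left it, along the tool's axes as they then stand; what a row does not reach is not made up. A row lasts 1/8 s, in which the tool goes at most 62.5 mm and 10.7 degrees, less where a joint would pass 70% of its speed; a pose out of reach is approached as far as the arm can. A call is refused whole if a number of a shift passes 1 or a number of a turn 1, either way. A call with a gripper value outside its range is refused whole. "fingers" is the finger opening in mm, from 0 to 87, set as the call begins (left out, the last holds). The fingers move at their own pace and stop on an object; "force" is the grip in N (left out, the last holds). Time passes only in rows, so rows that do not move let the fingers close. It gives the time, the measured TCP pose, the force, the opening and the grip force at its end, in the units of the state.
- read_state(): the state, without advancing time (a new reading comes with each control period).
- viewer.camera(name): name is "side" or "top" or "wrist"; returns a dict with "pixels" (420x560x3 uint8, red, green, blue), "range_z" (420x560 float32, m along the optical axis (not along the pixel's ray), 0 where there is no reading), "fx", "fy", "cx", "cy" (pixels), "xyz" and "orientation" of the camera in the world. Camera axes: x right, y down, z forward; pixel columns grow to the right and rows downward; lengths in m; the calibration is good to about 2 mm. A picture is of the moment at which its call begins.
- r.close_job(): hands the job in; it is judged then, once.
The state is a dict: "time": time; "joint_positions": joint angles; "joint_vel": joint speeds; "joint_torque": joint torques, N m; "ee_pos": TCP position; "eef_rot": TCP orientation; "ft_force": force on the tool from outside, world axes, zero at the start; "torque": the same for the moment, N m; "width": finger opening in m; "grip_force": force on a finger pad.
Only numpy, scipy, OpenCV 4.12 (cv2) and the standard library are available. Lean on these libraries where they do the work, as an engineer would, in place of code of your own. Each camera call takes 0.05 s, during which the arm holds its last target. There are 200 camera calls.

## Task

Two small welding turntables stand on the bench, alike except for the work clamped on them. Turn the one that holds the round flange until its scale reads 60 degrees against the index line, then let go of it. Leave the turntable with the square plate at its present setting.

Things in the scene. Friction and masses are not known exactly. Their poses are not given: they have to be found in the camera images.
- flange_table (a joint): Reading in rad of the turntable with the round flange (80 mm across, bright metal): 0 with the plate's zero line at the index line, growing as the plate turns counter-clockwise seen from above; 60 degrees = 1.047. Starts between 0 and 0.7; turns stiffly (0.15 N m), stays where left, stops at -0.1 and 1.75. The plate is a dark disc 150 mm across, its top 42 mm above the bench; its base is fixed.
- flange_grip (a point): Point on the flange turntable's turning axis, 80 mm above the bench, within its grip: a black upright bar 64 mm long, 16 mm wide, from 56 to 94 mm above the bench, over the flange's middle (flange top at 50 mm), which turns with the plate. Take it from above, fingers on its two long sides, and turn it. x runs along the bar towards the zero line, z is up.
- flange_index (a point): Inner end of the black index line on a grey lug beside the plate, 80 mm from the axis, 42 mm up; the lug reaches to 112 mm. x points outward along the line. White marks on the plate's rim run clockwise from 0 to 90 degrees, one every 10: a wide long line at 0, longer marks at 30, 60 and 90 with one, two and three white dots inboard. The mark that faces the index line is the reading.
- square_zero (a point): Outer end of the wide zero line on the other turntable's plate, 74 mm from its axis, 42 mm above the bench. This turntable has the same sizes, scale and grip but holds a square plate (60 mm) instead of the round flange; it is to stay as set. x points outward from its axis, along its grip bar; z is up.

How it is judged:
At the end, for the whole second after the job is handed in: The flange turntable is at rest and reads 60 degrees, give or take 10 (joint 0.873 to 1.222 rad); the zero line of the square-plate turntable is within 10 mm of where it started (value of joint flange_table between 0.873 and 1.222 rad and velocity of joint flange_table between -0.05 and 0.05 rad/s and distance of square_zero from where it was at the start of the episode below 0.01 m); the robot touches nothing.
It fails at once if the turntable with the square plate is turned (its zero line moves by more than 10 mm) (distance of square_zero from where it was at the start of the episode above 0.01 m).
It also fails if it takes over 32 s, if anything falls off the work surface, if the arm or the gripper's body presses on something with over 40 N, if the wrist force passes 120 N, or if a joint passes its speed limit or range.

## Working session

There is one attempt and no reset: what is moved stays moved. The work goes in short steps, Python scripts to look and compute and a tool call to move; the robot and the scene stay as the last step left them, time stands still between calls to the robot, and variables do not carry over. Pictures are saved under pics/ and viewed, at most 10 in all, crops included, and the job is handed in when it is done.

Besides the shell and the picture viewer there is one more tool, called after "Emit:" as name([rows], argument=value, ...), one row to a line, values as JSON. carry_out: Moves the arm, as the interface text tells. Its arguments: {"type":"object","properties":{"moves":{"type":"array","items":{"type":"array","items":{"type":"number"}}},"fingers":{"type":"number"},"force":{"type":"number"}},"required":["moves"]}

```bash
mkdir -p pics
cat > h.py <<'E'
import numpy as np,cv2
from scipy.spatial.transform import Rotation as R
from bench import read_state,viewer,r
def shot(n,f):
    c=viewer.camera(n); np.savez('pics/'+f+'.npz',**c); cv2.imwrite('pics/'+f+'.png',c['pixels'][:,:,::-1]); return c
def pt(c,u,v,z=None):
    "pixel->world by depth, or onto plane at height z"
    d=R.from_quat(c['orientation']).apply([(u-c['cx'])/c['fx'],(v-c['cy'])/c['fy'],1.]); o=np.array(c['xyz'])
    return o+d*(c['range_z'][int(round(v)),int(round(u))] if z is None else (z-o[2])/d[2])
E
python3 - <<'E'
from h import *
shot('top','t1');shot('side','s1')
s=read_state();print(s['time'],s['ee_pos'],s['eef_rot'],s['width'],r.finger_overhang)
print(R.from_quat(s['eef_rot']).as_matrix().round(3))
E
```

```text
0.1 [0.25117521 0.57195482 0.23586297] [ 2.05401417e-01  9.78677617e-01 -6.07285008e-04 -1.07020601e-04] 0.08719310404334353 0.014
[[-0.916  0.402 -0.   ]
 [ 0.402  0.916 -0.001]
 [-0.    -0.001 -1.   ]]
```

View pics/t1.png

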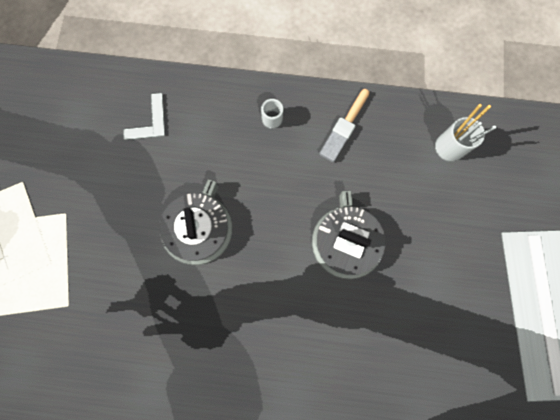

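View pics/s1.png

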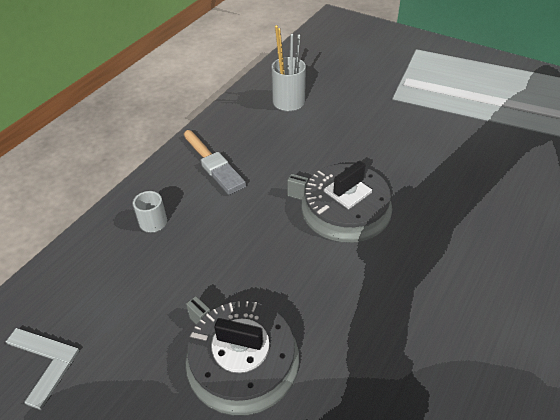

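The top picture shows the flange turntable at about (195,228), with its bar at (190,223) and the index lug at (209,187). The square-plate turntable is at (349,241). In the side picture the flange bar is at (239,333).

```bash
cat > m.py <<'E'
from h import *
def cloud(c):
    v,u=np.mgrid[0:420,0:560]; z=c['range_z']
    p=np.stack([(u-c['cx'])/c['fx']*z,(v-c['cy'])/c['fy']*z,z],-1).reshape(-1,3)
    return (R.from_quat(c['orientation']).apply(p)+c['xyz']).reshape(420,560,3)
def bar(c,u,v,rad):
    P=cloud(c); V,U=np.mgrid[0:420,0:560]
    m=(np.hypot(U-u,V-v)<rad)&(P[...,2]>.085)&(P[...,2]<.105)&(c['pixels'].max(-1)<90)&(c['range_z']>0)
    q=P[m]; (cx,cy),(w,h),a=cv2.minAreaRect((q[:,:2]*1000).astype(np.float32))
    if w<h: a+=90
    return m.sum(),np.round([cx,cy,w,h,a],1),np.median(q[:,2]).round(4)
E
python3 - <<'E'
from m import *
t=np.load('pics/t1.npz');s=np.load('pics/s1.npz')
for n,c,fu,su,ra in(('top',t,(190,223),(352,238),28),('side',s,(239,333),(349,179),40)):
    for k,x in(('flange',fu),('square',su)):
        try: print(n,k,bar(c,*x,ra))
        except Exception as e: print(n,k,e)
for c,x in((t,(209,187)),(t,(189,199)),(t,(195,228)),(s,(197,311)),(s,(198,336))):print(x,pt(c,*x,.042).round(3),pt(c,*x).round(3))
E
```

```text
top flange (np.int64(224), array([538.2, 172.8,  64.1,  15.4,  15.7]), np.float64(0.093))
top square (np.int64(228), array([ 547.2, -173.8,   64.2,   15.3,   74.1]), np.float64(0.0929))
side flange (np.int64(624), array([537.7, 174.3,  64.2,  16.7,  16.6]), np.float64(0.094))
side square (np.int64(342), array([ 546.7, -173.1,   65.7,   17. ,   74.3]), np.float64(0.0939))
(209, 187) [0.629 0.152 0.042] [0.629 0.152 0.043]
(189, 199) [0.597 0.192 0.042] [0.597 0.193 0.04 ]
(195, 228) [0.534 0.169 0.042] [0.529 0.162 0.073]
(197, 311) [0.626 0.16  0.042] [0.625 0.16  0.043]
(198, 336) [0.599 0.192 0.042] [0.599 0.192 0.042]
```

The bar centre is (0.538, 0.1735) with its top at 0.0935, and both views agree. It lies at about 16°. The index is at about -12°, so the reading is about 28°. I'll go above it and turn the tool by -40° about its z.

Emit:
carry_out([
  [-0.88,-0.52,0,0,0,0],
  [-0.88,-0.52,0,0,0,0],
  [-0.88,-0.52,0,0,0,0],
  [-0.88,-0.52,0,0,0,0],
  [-0.88,-0.52,0,0,0,0],
  [-0.88,-0.52,0,0,0,0],
  [-0.88,-0.52,0,0,0,0],
  [-0.88,-0.52,0,0,0,0],
  [-0.88,-0.52,0,0,0,0],
  [-0.88,-0.52,0,0,0,0],
  [-0.88,-0.52,0,0,0,0],
  [-0.88,-0.52,0,0,0,0],
  [0,0,0,0,0,-1],
  [0,0,0,0,0,-1],
  [0,0,0,0,0,-1],
  [0,0,0,0,0,-1],
  [0,0,0,0,0,-1],
  [0,0,0,0,0,0],
], fingers=87)

```text
time: 2.35
ee_pos: [0.5375, 0.1738, 0.2363]
eef_rot: [-0.141, 0.99, 0.0, -0.0]
ft_force: [-0.2, 1.0, -0.1]
width: 0.0868
grip_force: 0.0
```

Run:
```python
from m import *
c=shot('wrist','w1');s=read_state();print(s['time'],s['ee_pos'],s['joint_positions']);M=R.from_quat(s['eef_rot']).as_matrix();print(M.round(3),np.degrees(np.arctan2(M[1,1],M[0,1])))
P=cloud(c);z=P[...,2];m=(z>.088)&(z<.105)&(c['pixels'].max(-1)<90)&(np.hypot(P[...,0]-.538,P[...,1]-.1735)<.05)
print(m.sum(),cv2.minAreaRect((P[m][:,:2]*1000).astype(np.float32)))
```

```text
2.4 [0.53754781 0.1737994  0.23628909] [-0.56089546  0.19690798  0.19263039  1.63523393 -0.03879331  1.31364859
  1.49002877]
[[-0.961 -0.278 -0.   ]
 [-0.278  0.961 -0.   ]
 [ 0.     0.    -1.   ]] 106.11404003324542
973 ((536.0653686523438, 173.76898193359375), (63.097679138183594, 14.098808288574219), 17.08576774597168)
```

View pics/w1.png

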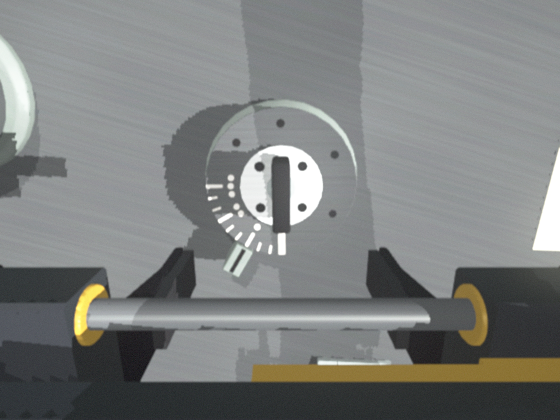

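The wrist view puts the bar at (281,192), the zero line at (282,243) and the lug at (237,260), next to the one-dot mark, so the reading is about 30°. The tool is centred on the bar to within 2 mm and 1°. I'll descend and grip.

Emit:
carry_out([
  [0,0,0.8,0,0,0],
  [0,0,0.8,0,0,0],
  [0,0,0.8,0,0,0],
  [0,0,0.8,0,0,0],
  [0,0,0.8,0,0,0],
  [0,0,0,0,0,0],
])

```text
time: 3.15
ee_pos: [0.536, 0.1733, 0.0744]
eef_rot: [-0.14, 0.99, -0.001, -0.002]
ft_force: [-0.3, 0.8, -0.5]
width: 0.087
grip_force: 0.0
```

Emit:
carry_out([
  [0,0,0,0,0,0],
  [0,0,0,0,0,0],
  [0,0,0,0,0,0],
  [0,0,0,0,0,0],
  [0,0,0,0,0,0],
  [0,0,0,0,0,0],
  [0,0,0,0,0,0],
  [0,0,0,0,0,0],
], fingers=0, force=40)

```text
time: 4.15
ee_pos: [0.5377, 0.174, 0.0765]
eef_rot: [-0.142, 0.99, 0.0, -0.0]
ft_force: [0.2, -1.7, -1.0]
width: 0.0159
grip_force: 40.0
```

Run:
```python
from m import *
c=np.load('pics/w1.npz');t=np.load('pics/t1.npz')
# index lug: points at z~.042, 84-112 mm from axis
for n,c in(('w',c),('t',t),('s',np.load('pics/s1.npz'))):
    P=cloud(c);d=P[...,:2]-[.538,.1735];rr=np.hypot(*d.transpose(2,0,1));m=(P[...,2]>.036)&(P[...,2]<.05)&(rr>.085)&(rr<.11)
    a=np.degrees(np.arctan2(d[...,1],d[...,0]))[m];a=a[abs(a+12)<20];print(n,len(a),np.median(a),a.min(),a.max())
```

```text
w 399 -13.509435920527594 -19.832503783621448 -6.55111897378086
t 101 -14.031487494253316 -20.153260728432326 -7.008752092509536
s 208 -12.28911003427796 -19.835570949320854 -6.094997810638662
```

Gripped, with a width of 15.9 mm. The index is at -13.3°, so the reading is about 30° and I need +30° CCW, which is negative about tool z.

Emit:
carry_out([
  [0,0,0,0,0,-0.48],
  [0,0,0,0,0,-0.48],
  [0,0,0,0,0,-0.48],
  [0,0,0,0,0,-0.48],
  [0,0,0,0,0,-0.48],
  [0,0,0,0,0,-0.48],
  [0,0,0,0,0,-0.48],
  [0,0,0,0,0,-0.48],
  [0,0,0,0,0,0],
  [0,0,0,0,0,0],
  [0,0,0,0,0,0],
])

```text
time: 5.52
ee_pos: [0.5377, 0.1739, 0.0765]
eef_rot: [-0.399, 0.917, -0.0, 0.0]
ft_force: [0.5, -0.1, -1.6]
width: 0.0157
grip_force: 40.0
```

Emit:
carry_out([
  [0,0,0,0,0,0],
  [0,0,0,0,0,0],
  [0,0,0,0,0,0],
  [0,0,0,0,0,0],
  [0,0,0,0,0,0],
  [0,0,0,0,0,0],
  [0,0,0,0,0,0],
  [0,0,0,0,0,0],
], fingers=87)

```text
time: 6.52
ee_pos: [0.5377, 0.1739, 0.0765]
eef_rot: [-0.399, 0.917, 0.0, 0.0]
ft_force: [0.7, 0.7, 0.8]
width: 0.0843
grip_force: 0.0
```

Emit:
carry_out([
  [0,0,-0.8,0,0,0],
  [0,0,-0.8,0,0,0],
  [0,0,-0.8,0,0,0],
  [0,0,-0.8,0,0,0],
  [0,0,-0.8,0,0,0],
  [0,0,0,0,0,0],
  [0,0,0,0,0,0],
])

```text
time: 7.4
ee_pos: [0.5374, 0.1738, 0.2358]
eef_rot: [-0.399, 0.917, 0.0, -0.0]
ft_force: [0.3, 0.1, 0.4]
width: 0.0868
grip_force: 0.0
```

Run:
```python
from m import *
c=shot('wrist','w2');t=shot('top','t2');s=shot('side','s2');print(read_state()['time'],read_state()['ee_pos'])
print(bar(s,239,333,40)); print(bar(s,349,179,40))
P=cloud(c);z=P[...,2];m=(z>.088)&(z<.105)&(c['pixels'].max(-1)<90)&(np.hypot(P[...,0]-.538,P[...,1]-.1735)<.05)
print(m.sum(),cv2.minAreaRect((P[m][:,:2]*1000).astype(np.float32)))
```

```text
7.55 [0.53719189 0.17370638 0.23536826]
(np.int64(631), array([537.3, 174.4,  63.8,  17.6,  47.5]), np.float64(0.094))
(np.int64(336), array([ 547.3, -172.4,   64.7,   17.4,   74.4]), np.float64(0.0937))
460 ((536.1928100585938, 173.0792694091797), (62.39842224121094, 14.025217056274414), 46.95275115966797)
```

View pics/w2.png

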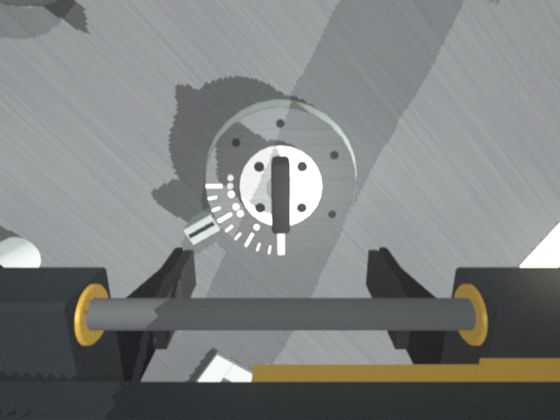

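The index line, at about (202,229), now faces the two-dot 60° mark at (224,216). The bar is at about 47°, so the reading is about 60°. The square turntable is unmoved and the gripper is clear.

```bash
python3 -c "
from bench import r
print(r.close_job())"
```

```text
the job is handed in; nothing more can be done
None
```

The flange turntable is set to about 60 degrees and released; the square-plate turntable was left at its setting, and the job is handed in (no verdict was returned).

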